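# Unbox the muddler

### The arm

A 6-joint arm with a two-finger parallel gripper is mounted at the origin on a cart in front of the work surface, level with it; the furniture and walls round the work are solid. World frame = base frame: x ahead of the robot, y to its left, z up, the work surface at z = 0. Lengths are in m, angles in rad, forces in N, time in s.
With the tool pointing down it reaches from about 0.375 to 0.975 m from the base axis. Payload 3.8 kg.
Tool frame: the origin (TCP) lies midway between the tips of the shut fingers; the grasp point (between the pads) lies 19 mm behind it; z points along the fingers, y is the line along which they close (so a half turn about z gives the same grasp; the last joint's range is limited). The gripper opens to 85 mm and grips with 20 to 120 N. Pads are 22 mm wide; open, the fingers measure 114 mm over their backs; the gripper's body (76 mm by 85 mm) begins 54 mm behind the grasp point. The pads swing forward as they close: fully open they stand 13 mm farther back than shut.
Start: joints at [1.072, 0.264, 1.604, -0, 1.274, -0.037], TCP at [0.301, 0.604, 0.231] pointing down, gripper open.
Joint ranges: [-2.63, 2.63], [-0.94, 2.18], [0.31, 2.57], [-1.31, 4.45], [0, 2.66], [-2.55, 2.55]. Speed limits (rad/s): [2.57, 2.57, 3.14, 3.14, 3.14, 3.14].

### API

Orientations are given as a rotation vector (axis times angle).
In Python, from workcell import status, read_camera, workorder, masks_of gives the robot as it stands.
- The arm moves only by the tool drive_tool, never from a script. Its argument "rows" is a list of rows, each a list of 7 numbers: the turn, a rotation vector about the tool's x, y, z in degrees, then the shift along the tool's x, y, z in m, then the opening, from 0 (shut) to 1 (fully open). In form: [[ax, ay, az, tx, ty, tz, claw], ...]. A call has 1 to 8 rows; each row shifts and turns the commanded pose from where the row before left it, along the tool's axes as they then stand; what a row does not reach is not made up. A row lasts 1/12 s, in which the tool goes at most 41.7 mm and 7.16 degrees, less where a joint would pass 70% of its speed; a pose out of reach is approached as far as the arm can. A call is refused whole if a number of a shift passes 0.0417 or a number of a turn 7.16, either way. A call with a gripper value outside its range is refused whole. The fingers move at their own pace and stop on an object; "force" is the grip in N (left out, the last holds). Time passes only in rows, so rows that do not move let the fingers close. It gives the time, the measured TCP pose, the force, the opening and the grip force at its end, in the units of the state.
- status.read_state(): the state, without advancing time (a new reading comes with each control period).
- read_camera(name): name is "scene" or "side" or "wrist"; returns a dict with "color" (420x560x3 uint8, red, green, blue), "intrinsics" (3x3 intrinsics, pixels), "world_from_camera" (4x4, takes a point from camera to world coordinates); the wrist camera has in their place "mount" (4x4, takes a point from camera to tool coordinates, whose origin is the TCP and whose axes are the flange's). Camera axes: x right, y up, looking along -z (the intrinsics and any distortion apply to the point x, -y, -z); pixel columns grow to the right and rows downward; lengths in m; the calibration is good to about 2 mm. A picture is of the moment at which its call begins: read the wrist's pose just before it. There is no depth.
- workorder.finish_job(): hands the job in; it is judged then, once.
Trained networks look in a picture, given as the dict that the camera call returned (one of the last four; its "shot" number tells which), for a name from the list of things; names that differ only in an ending like _2 or _b are one class to them, and where a whole thing is asked for, a point or a joint stands for the part that bears it (a point fixed in the world has none). Each returns a list of dicts, best first, with "score" (0 to 1); they miss things now and then, are a little off and sometimes report something else, mostly with a low value. They report only what shows in the picture. A call takes as long as a camera call.
- masks_of(picture, name): "mask" (420x560 bool, what is visible of it) and "bbox" ([left, top, right, bottom] in pixels, round what is visible of it).
The state is a dict: "time": time; "q": joint angles; "joint_vel": joint speeds; "joint_torque": joint torques, N m; "tool_pos": TCP position; "tcp_rot": TCP orientation; "wrist_force": force on the tool from outside, world axes, zero at the start; "torque": the same for the moment, N m; "width": opening from 0.0 (shut) to 1.0 (fully open); "grip_force": force on a finger pad.
Only numpy, scipy, OpenCV 4.12 (cv2) and the standard library are available. Lean on these libraries where they do the work, as an engineer would, in place of code of your own. Each camera call takes 0.05 s, during which the arm holds its last target. There are 200 camera calls.

### The job

Open the slide-lid gift box: lift the lid's front end over the stop lip, slide the lid out of its grooves and lay it flat on the worktop, pull side up, clear of the box. Then take the gold muddler out and lower it foot first all the way down into the cocktail shaker, not letting it drop in. Leave the shaker standing in its place and do not shift or tip the mug, the tumbler, the jigger or the shaker cap.

Things in the scene. Friction and masses are not known exactly. Their poses are not given: they have to be found in the camera images.
- gift_box: dark wooden slide-lid gift box, 240 long (own x) x 102 wide (own y) x 57 high; fixed. Origin: centre of its underside, z up. The lid leaves at the front end, towards own -x. The closed lid's underside rests at height 43 on a ledge along each side (own y +-42 to +-47.5), with 1.5 side play and 1.5 end play between side cheeks (tops at height 52), rear wall (57) and front wall (48)
- stop_lip (a point): middle of the top edge of the box's front wall, the stop lip: 7 thick (box x -120 to -113), top at height 48, level with the top of the closed lid; the lid's front end must rise more than 5 to slide out over it
- rail_mouth (a point): point midway between the front ends of the two rails that roof the rear of the grooves (box x +22 to +113): rail undersides at height 51.5, tops 57. The lid has 3.5 play under them, so it can rise 3.5 level, but with its rear end down its front end can rise 8.6. Slid 92 or more towards box -x the lid is clear of the rails and may be lifted off
- recess (a point): middle of the bare floor (height 5) of the box's finger recess, box x -52 to +20, the full cavity width (84) wide. Fore and aft of it a rigid felt-covered insert, height 24, hugs the muddler
- lid: loose lid of lighter brown wood, 223 (own x) x 92 (own y) x 5 thick, about 75 g. Origin: centre of its underside, z up; closed, its axes and centre coincide with the box's. It carries a brass bar pull on top near the front (-x) end
- lid_pull (a point): middle of the lid's brass bar pull: 12 thick along the lid's x, 50 long along its y, 15 high, from 5 to 20 above the lid's underside; this point is 12.5 above the underside and 72 from the lid's centre towards -x (39.5 behind its front edge)
- lid_front (a point): middle of the lower edge of the lid's front end, 111.5 from its centre towards -x
- lid_rear (a point): middle of the lower edge of the lid's rear end, 111.5 from its centre towards +x
- muddler: loose gold muddler, 204 long, 190 g: foot 36 in diameter and 40 long, then a round handle 24 in diameter. Origin: centre of the foot's flat end; own z runs from foot to handle end; balance point 85 along it. Starts lying level in the box, hidden by the lid: origin at box x -102, y 0, height 23, own z along box +x; bare from 50 to 122 along it. It can roll if let go carelessly
- shaker: loose gold cocktail shaker, an open cup standing upright, 134 high, mouth 75 outside, at least 52 clear inside, inner floor 6 above its origin, 360 g. Origin: centre of its underside, z up. It stands in any of three places (right rear beyond the box, left rear, left front), which it swaps with the mug and the tumbler
- copper_mug: copper mug near the shaker's places (not those at the far right), 83 high, body 86 in diameter with centre 16 from the origin along its own +y, handle reaching to 60 from the origin along its own -y. Origin on the worktop; z up. To be left alone
- tumbler: clear glass tumbler, 80 in diameter, 91 high, origin at the centre of its underside. To be left alone
- jigger: gold double jigger (hourglass), 45 in diameter, 88 high, standing behind the rear end of the box, origin at the centre of its underside. To be left alone
- shaker_cap: gold shaker cap, 49 in diameter, 41 high, standing beside the box on its far side, origin at the centre of its underside. To be left alone
- muddler_handle (a point): point on the muddler's axis, 175 from the foot's end: a place to hold it that stays above the shaker's rim when it stands in the shaker
- sink_strip (a point): fixed point on the worktop (z 0), middle of the free strip between the worktop's straight front edge (50 nearer the robot) and the sink basin's near edge (50 farther away); the strip runs level along y, 240 to either side of this point. A place to lay things down

How it is judged:
On the way, in this order (a step that is already met when the one before it is completed fails the run):
1. the lid's front end is up over the stop lip and sliding out while its rear end is still in the grooves (x of lid_front in the frame of gift_box below -0.125 m and z of lid_front in the frame of gift_box above 0.046 m and x of lid_rear in the frame of gift_box above 0.03 m and z of lid_rear in the frame of gift_box below 0.05 m), for 0.04 s.
2. the lid lies flat on the worktop, pull up, let go (height (world z) of lid between -0.006 and 0.008 m and angle between lid's own z axis and vertical below 0.05 rad and contact force between the fingers and lid below 0.1 N and linear speed of lid below 0.03 m/s), for 0.2 s.
3. the muddler is lifted out of the box (height (world z) of muddler above 0.06 m and horizontal distance between muddler and shaker above 0.05 m).
At the end, for the whole second after the job is handed in: The muddler stands foot down in the shaker, foot on the inner floor (within 2 cm), at rest; the shaker is upright and within 4 cm of its start; the lid lies flat on the worktop, pull up, off the box, at rest and released (all of step 2 and horizontal distance between muddler and shaker below 0.03 m and z of muddler in the frame of shaker between -0.002 and 0.025 m and angle between muddler's own z axis and vertical below 0.4 rad and z of muddler_handle in the frame of shaker above 0.14 m and linear speed of muddler below 0.03 m/s and angle between shaker's own z axis and vertical below 0.05 rad and distance of shaker from where it was at the start of the episode below 0.04 m); the robot touches nothing.
It fails at once if the mug, tumbler, jigger or shaker cap shifted by more than 3 cm or tipped (distance of any of copper_mug, tumbler, jigger, shaker_cap from where it was at the start of the episode above 0.03 m or angle between any of copper_mug, tumbler, jigger, shaker_cap's own z axis and vertical above 0.35 rad).
It fails at once if the shaker tipped (angle between shaker's own z axis and vertical above 0.35 rad).
It fails at once if the lid dropped or flung onto the worktop (faster than 0.7 m/s close above it) (height (world z) of lid below 0.035 m and linear speed of lid above 0.7 m/s).
It fails at once if the muddler dropped into the shaker (faster than 0.7 m/s inside it) (horizontal distance between muddler and shaker below 0.035 m and z of muddler in the frame of shaker below 0.125 m and linear speed of muddler above 0.7 m/s).
It also fails if it takes over 72 s, if anything falls off the work surface, if the arm or the gripper's body presses on something with over 40 N, if the wrist force passes 120 N, or if a joint passes its speed limit or range.

## Working session

There is one attempt and no reset: what is moved stays moved. The work goes in short steps, Python scripts to look and compute and a tool call to move; the robot and the scene stay as the last step left them, time stands still between calls to the robot, and variables do not carry over. Pictures are saved under pics/ and viewed, at most 10 in all, crops included, and the job is handed in when it is done.

Besides the shell and the picture viewer there is one more tool, called after ">>>" in YAML: its name, and indented under it one key for each argument. drive_tool: Moves the arm, as the interface text tells. Its arguments: {"type":"object","properties":{"rows":{"type":"array"},"force":{"type":"number"}},"required":["rows"]}

```bash
mkdir -p pics; ls
cat > h.py <<'E'
import numpy as np, cv2
from scipy.spatial.transform import Rotation as R
from workcell import status, read_camera, workorder, masks_of
def save(p,n): cv2.imwrite('pics/'+n,p['color'][:,:,::-1])
def project(p,X):
    T=np.linalg.inv(p['world_from_camera']); X=np.atleast_2d(X); c=X@T[:3,:3].T+T[:3,3]
    c=c*[1,-1,-1]; u=c@np.array(p['intrinsics']).T; return u[:,:2]/u[:,2:]
def ray(p,uv):
    K=np.array(p['intrinsics']);d=np.linalg.inv(K)@[uv[0],uv[1],1];d=d*[1,-1,-1]
    T=np.array(p['world_from_camera']);return T[:3,3],T[:3,:3]@d
def atz(p,uv,z):
    o,d=ray(p,uv);return o+d*(z-o[2])/d[2]
E
python3 - <<'E'
from h import *
s=status.read_state();print(s)
P={}
for n in('scene','side'):
    p=read_camera(n);P[n]=p;save(p,n+'0.png');print(n,p.keys(),p['intrinsics'],np.round(p['world_from_camera'],3).tolist())
    for o in['gift_box','lid','lid_pull','shaker','copper_mug','tumbler','jigger','shaker_cap']:
        for m in masks_of(p,o)[:2]:
            print(o,round(m['score'],2),m['bbox'],int(m['mask'].sum()))
np.save('P.npy',P,allow_pickle=True)
a=np.hstack([P['scene']['color'],P['side']['color']])
E
```

```text
pics
{'time': 0.0, 'q': array([ 1.07208785e+00,  2.64761836e-01,  1.60537964e+00,  1.12070813e-05,
        1.27371802e+00, -3.68651749e-02]), 'joint_vel': array([-0.00109091, -0.00145552, -0.00129918, -0.00102225,  0.00162568,
        0.0004992 ]), 'joint_torque': array([ 2.94897793e-03, -5.15115809e+01, -3.67313218e+01, -1.44057440e-04,
        1.31374178e-02,  8.64453682e-06]), 'tool_pos': array([0.30040239, 0.60364292, 0.22995314]), 'tcp_rot': array([-0.71889637, -3.05760485,  0.00342873]), 'wrist_force': array([-0.02710351, -0.13792251, -0.2164196 ]), 'torque': array([-0.05298927,  0.0039609 ,  0.00552468]), 'grip_force': 0.0, 'width': 1.001848467822289}
scene dict_keys(['color', 'intrinsics', 'world_from_camera', 'shot']) [[493.18989728   0.         286.31354483]
 [  0.         493.18989728 203.02520634]
 [  0.           0.           1.        ]] [[0.895, 0.217, -0.389, -0.011], [-0.445, 0.479, -0.757, -1.12], [0.022, 0.851, 0.525, 0.806], [0.0, 0.0, 0.0, 1.0]]
gift_box 0.66 [299.8, 241.6, 380.8, 325.9] 1871
lid 0.78 [305.0, 244.3, 376.0, 305.4] 2155
lid_pull 0.8 [304.2, 246.3, 
[... 377 characters left out ...]
   429.43014252 213.66482969]
 [  0.           0.           1.        ]] [[0.865, 0.236, -0.442, -0.037], [-0.501, 0.402, -0.766, -1.083], [-0.003, 0.885, 0.466, 0.681], [0.0, 0.0, 0.0, 1.0]]
gift_box 0.8 [293.8, 242.5, 377.0, 315.2] 1574
lid 0.94 [302.4, 244.7, 371.2, 294.3] 1598
lid 0.5 [361.4, 288.8, 383.4, 333.3] 633
lid_pull 0.79 [299.6, 242.7, 371.9, 293.8] 1718
lid_pull 0.28 [293.3, 241.3, 379.4, 320.4] 1693
shaker 0.6 [189.5, 149.1, 208.4, 190.0] 690
copper_mug 0.67 [215.9, 159.2, 242.0, 185.3] 513
tumbler 0.93 [322.4, 206.2, 346.1, 244.6] 861
jigger 0.86 [361.1, 287.9, 381.6, 329.6] 575
shaker_cap 0.51 [356.9, 260.2, 373.5, 278.4] 179
shaker_cap 0.2 [299.1, 244.5, 369.8, 295.1] 1575
```

Run:
```python
from h import *
P=np.load('P.npy',allow_pickle=True).item()
a=P['scene']['color'][100:370,150:450,::-1]
cv2.imwrite('pics/sc.png',cv2.resize(a,(660,594),interpolation=cv2.INTER_CUBIC))
p=P['scene']
for n,uv,z in[('shaker bottom',(204,165),0),('shaker top',(204,130),.134),('mug',(240,160),0),('tumb',(346,237),0),('jig',(371,344),0),('cap',(372,286),0)]:
    print(n,atz(p,uv,z).round(3))
```

```text
shaker bottom [0.435 0.39  0.   ]
shaker top [0.442 0.385 0.134]
mug [0.565 0.375 0.   ]
tumb [ 0.658 -0.191  0.   ]
jig [ 0.496 -0.547  0.   ]
cap [ 0.605 -0.393  0.   ]
```

View pics/scene0.png

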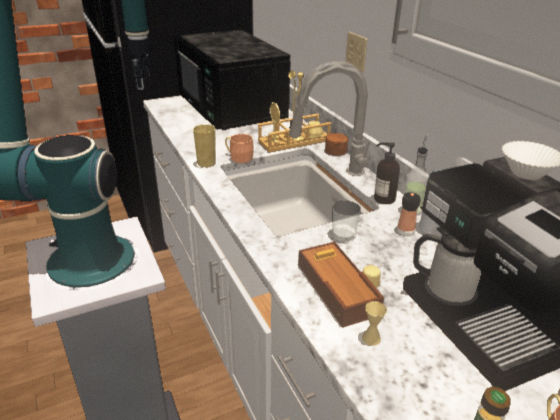

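View pics/sc.png

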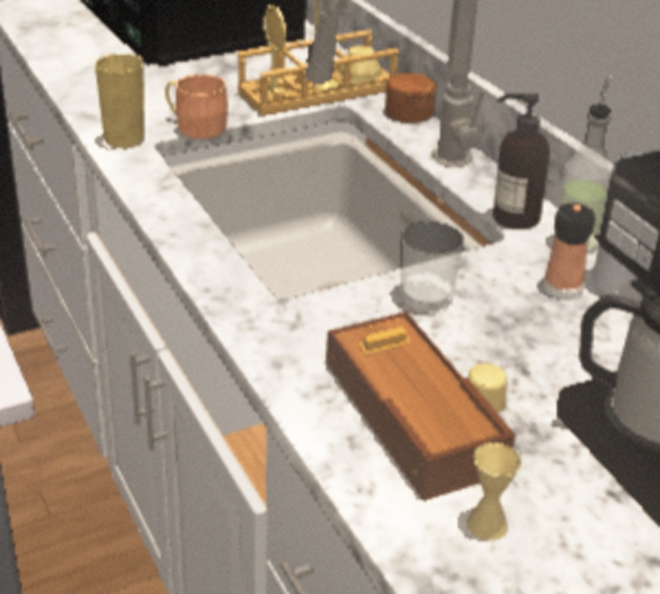

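The scene picture shows the shaker at (204,147), left front, with the mug at (240,149) to its right. The box runs from (318,250) at its front end, nearest the sink, to (365,315). The tumbler is at (346,220), the cap at (371,275) and the jigger at (373,323). Next I'll fit poses to the masks from both cameras.

```bash
cat >> h.py <<'E'
from scipy.optimize import minimize
def hullmask(p,X,s=4):
    h=cv2.convexHull(project(p,X).astype(np.float32)).reshape(-1,2)
    m=np.zeros((420*s//2,560*s//2),np.uint8)
    cv2.fillConvexPoly(m,np.round((h+.5)*s/2*16-8).astype(np.int32),1,shift=4)
    return m
def cyl(x,y,prof):
    t=np.linspace(0,2*np.pi,40)
    return np.vstack([np.c_[x+r*np.cos(t),y+r*np.sin(t),0*t+z] for r,z in prof])
def fit(views,model,x0,sc):
    big=[(p,cv2.resize(m.astype(np.uint8)*255,None,fx=2,fy=2,interpolation=cv2.INTER_LINEAR)>127) for p,m in views]
    def loss(v):
        L=0
        for p,m in big:
            h=hullmask(p,model(v))>0; L+=1-(h&m).sum()/max((h|m).sum(),1)
        return L/len(big)
    x0=np.array(x0,float); best=None
    for k in range(3):
        sx=np.vstack([x0]+[x0+np.eye(len(x0))[i]*sc[i]/(k+1) for i in range(len(x0))])
        r=minimize(loss,x0,method='Nelder-Mead',options=dict(initial_simplex=sx,xatol=1e-4,fatol=1e-5)); x0=r.x
    return r.x,r.fun
def boxm(v):
    c,s=np.cos(v[2]),np.sin(v[2])
    L=np.array([[a,b,z] for a in(-.12,.12) for b in(-.051,.051) for z in(0,.052 if a<0 else .057)]+[[.022,-.051,.057],[.022,.051,.057]])
    return np.c_[v[0]+c*L[:,0]-s*L[:,1],v[1]+s*L[:,0]+c*L[:,1],L[:,2]]
E
python3 - <<'E'
from h import *
P=np.load('P.npy',allow_pickle=True).item()
sc,si=read_camera('scene'),read_camera('side')
V=[sc,si]
def union(p,ns):
    m=np.zeros((420,560),bool)
    for n in ns:
        r=masks_of(p,n)
        if r: m|=r[0]['mask']
    return cv2.morphologyEx(m.astype(np.uint8),cv2.MORPH_CLOSE,np.ones((5,5)))>0
M=[union(p,['gift_box','lid']) for p in V]
for sel in([0,1],[0],[1]):
    print('box',[np.round(q,4) for q in fit([(V[i],M[i]) for i in sel],boxm,[.53,-.36,-1.5],[.02,.02,.15])])
for n,prof,x0 in[('shaker',[(.03,0),(.0375,.134)],(.44,.385)),('tumbler',[(.04,0),(.04,.091)],(.67,-.17)),('jigger',[(.0225,0),(.0225,.088)],(.5,-.53)),('shaker_cap',[(.0245,0),(.0245,.041)],(.61,-.38))]:
    M=[masks_of(p,n)[0]['mask'] for p in V]
    for sel in([0,1],[0],[1]):
        print(n,[np.round(q,4) for q in fit([(V[i],M[i]) for i in sel],lambda v:cyl(v[0],v[1],prof),x0,[.02,.02])])
E
```

```text
box [array([ 0.5212, -0.3638, -1.6319]), np.float64(0.1038)]
box [array([ 0.5208, -0.3647, -1.6355]), np.float64(0.1147)]
box [array([ 0.5205, -0.3636, -1.6255]), np.float64(0.0923)]
shaker [array([0.4449, 0.3977]), np.float64(0.0477)]
shaker [array([0.4466, 0.3979]), np.float64(0.0367)]
shaker [array([0.4456, 0.3995]), np.float64(0.0452)]
tumbler [array([ 0.6634, -0.1702]), np.float64(0.1456)]
tumbler [array([ 0.6636, -0.1699]), np.float64(0.1618)]
tumbler [array([ 0.6635, -0.1715]), np.float64(0.1255)]Traceback (most recent call last):
  File "<stdin>", line 15, in <module>
IndexError: list index out of range
```

Run:
```python
from h import *
P=np.load('P.npy',allow_pickle=True).item();p=P['scene']
im=cv2.resize(p['color'][:,:,::-1],None,fx=4,fy=4,interpolation=cv2.INTER_CUBIC)
def line(a,b,c,t):
    u=project(p,[a,b])*4+1.5; cv2.line(im,*[tuple(int(k) for k in q) for q in u],c,1); cv2.putText(im,t,tuple(int(k) for k in u[1]),0,.5,c,1)
for i,x in enumerate([.36,.38,.40,.42,.44,.46,.48,.50]): line([x,.3,0],[x,-.45,0],[(0,0,255),(255,0,0)][i%2],str(x))
for y in [.2,0,-.1,-.2]: line([.34,y,0],[.52,y,0],(0,160,0),str(y))
b=boxm([.521,-.364,-1.631])
for q in project(p,b)*4+1.5: cv2.circle(im,tuple(int(k) for k in q),4,(255,255,0),1)
cv2.imwrite('pics/grid.png',im[700:1290,800:1550])
```

```text
(no output)
```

View pics/grid.png

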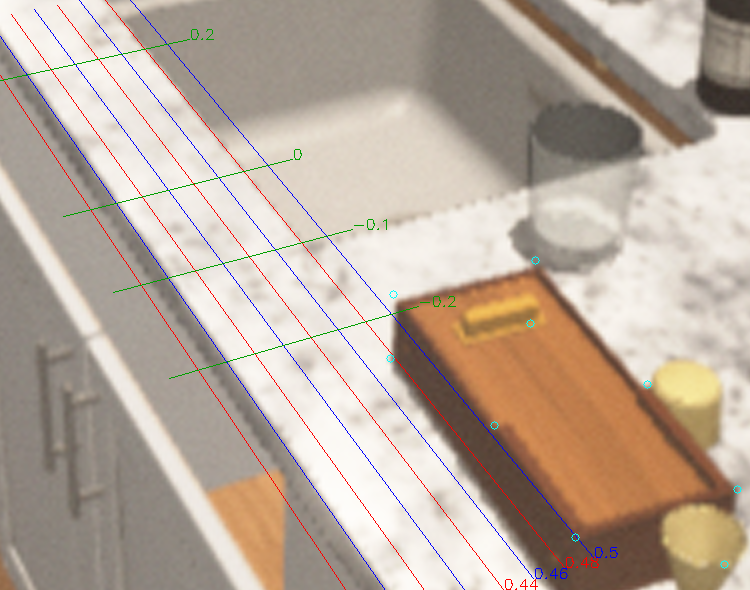

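The grid picture shows the worktop's front edge near x 0.38 and the sink's near edge near x 0.48, with its right corner at y about -0.11. The fitted box corners lie within about 2 raw pixels, roughly 4 mm off at the front. I'll move above the box for a wrist view.

>>> drive_tool:
  rows:
    - [0,0,-5.75,0,0,0,1]
    - [0,0,-5.75,0,0,0,1]
    - [0,0,-5.75,0,0,0,1]
    - [0,0,-5.75,0,0,0,1]
    - [0,0,0,-0.012,-0.037,0,1]
    - [0,0,0,-0.012,-0.037,0,1]
    - [0,0,0,-0.012,-0.037,0,1]
    - [0,0,0,-0.012,-0.037,0,1]

```text
time: 2.17
tool_pos: [0.3398, 0.4523, 0.2311]
tcp_rot: [0.093, 3.14, -0.0]
wrist_force: [0.9, -0.1, 0.5]
width: 1.002
grip_force: 0.0
```

>>> drive_tool:
  rows:
    - [0,0,0,-0.012,-0.037,0,1]
    - [0,0,0,-0.012,-0.037,0,1]
    - [0,0,0,-0.012,-0.037,0,1]
    - [0,0,0,-0.012,-0.037,0,1]
    - [0,0,0,-0.012,-0.037,0,1]
    - [0,0,0,-0.012,-0.037,0,1]
    - [0,0,0,-0.012,-0.037,0,1]
    - [0,0,0,-0.012,-0.037,0,1]

```text
time: 2.83
tool_pos: [0.4178, 0.1507, 0.2317]
tcp_rot: [0.094, 3.139, 0.001]
wrist_force: [1.0, 0.1, 0.3]
width: 0.999
grip_force: 0.0
```

>>> drive_tool:
  rows:
    - [0,0,0,-0.012,-0.037,-0.01,1]
    - [0,0,0,-0.012,-0.037,-0.01,1]
    - [0,0,0,-0.012,-0.037,-0.01,1]
    - [0,0,0,-0.012,-0.037,-0.01,1]
    - [0,0,0,-0.012,-0.037,-0.01,1]
    - [0,0,0,-0.012,-0.037,-0.01,1]
    - [0,0,0,-0.012,-0.037,0,1]
    - [0,0,0,-0.012,-0.037,0,1]

```text
time: 3.5
tool_pos: [0.4963, -0.1511, 0.2928]
tcp_rot: [0.095, 3.137, -0.001]
wrist_force: [-0.4, 0.9, -0.1]
width: 1.001
grip_force: 0.0
```

>>> drive_tool:
  rows:
    - [0,0,0,-0.01,-0.037,0,1]
    - [0,0,0,-0.01,-0.037,0,1]
    - [0,0,0,-0.01,-0.037,0,1]
    - [0,0,0,0,-0.037,0,1]
    - [0,0,0,0,-0.03,0,1]
    - [0,0,0,0,0,0,1]
    - [0,0,0,0,0,0,1]

```text
time: 4.08
tool_pos: [0.5144, -0.3298, 0.2908]
tcp_rot: [-0.099, -3.139, -0.001]
wrist_force: [-0.2, 0.4, -0.2]
width: 1.007
grip_force: 0.0
```

```bash
cat >> h.py <<'E'
def wristcam():
    s=status.read_state(); p=read_camera('wrist')
    T=np.eye(4);T[:3,:3]=R.from_rotvec(s['tcp_rot']).as_matrix();T[:3,3]=s['tool_pos']
    p['world_from_camera']=T@np.array(p['mount']); return s,p
E
python3 - <<'E'
from h import *
s,p=wristcam();save(p,'w1.png');print(s['tool_pos'],s['tcp_rot'],s['q'],p.keys(),p['intrinsics'],np.round(p['mount'],3))
for n in ['gift_box','lid','lid_pull','tumbler','jigger','shaker_cap']:
    for m in masks_of(p,n)[:2]: print(n,round(m['score'],2),m['bbox'],m['mask'].sum())
print(project(p,boxm([.521,-.364,-1.631])).round(0))
E
```

```text
[ 0.51443607 -0.3297783   0.29082112] [-9.94737315e-02 -3.13946927e+00 -1.06610860e-03] [-6.10969133e-01  1.13400109e-01  1.67208043e+00  2.74501567e-04
  1.35694207e+00 -2.11847525e+00] dict_keys(['color', 'intrinsics', 'mount', 'shot', 'world_from_camera']) [[375.592292     0.         282.21987223]
 [  0.         375.592292   210.56630251]
 [  0.           0.           1.        ]] [[-0.     0.952  0.305  0.078]
 [ 1.     0.     0.     0.   ]
 [ 0.     0.305 -0.952 -0.143]
 [ 0.     0.     0.     1.   ]]
gift_box 0.97 [126.5, 123.4, 370.2, 230.2] 6071
gift_box 0.21 [227.4, 224.5, 267.2, 264.7] 1396
lid 0.91 [142.2, 134.5, 359.3, 218.5] 17762
lid_pull 0.93 [141.5, 130.7, 358.6, 221.3] 17949
jigger 0.86 [43.7, 147.1, 128.9, 201.4] 2755
shaker_cap 0.91 [229.6, 223.1, 267.7, 267.3] 1404
[[358. 123.]
 [368. 127.]
 [353. 209.]
 [362. 224.]
 [146. 124.]
 [125. 129.]
 [155. 210.]
 [138. 226.]
 [225. 128.]
 [230. 226.]]
```

View pics/w1.png

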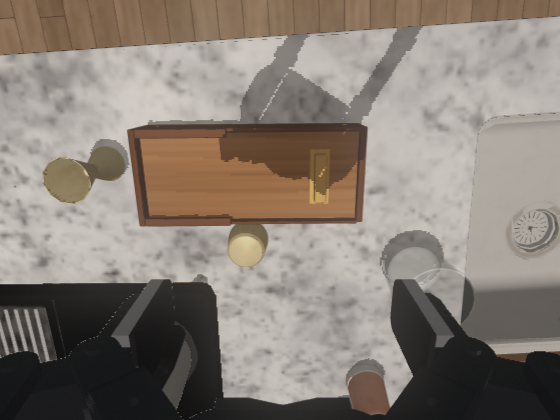

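The wrist picture shows the closed box from (130,128) to (366,222). The pull is at about (319,177), the cap at (247,245) and the jigger at (68,180). I'll refine the box pose from it.

Run:
```python
from h import *
s,p=wristcam()
m=masks_of(p,'gift_box')[0]['mask']|masks_of(p,'lid')[0]['mask']
m=cv2.morphologyEx(m.astype(np.uint8),cv2.MORPH_CLOSE,np.ones((5,5)))>0
v,l=fit([(p,m)],boxm,[.521,-.364,-1.631],[.01,.01,.05]);print(v,l)
hsv=cv2.cvtColor(p['color'],cv2.COLOR_RGB2HSV)
roi=np.zeros(m.shape,bool);roi[150:206,308:331]=1
print(hsv[177,319],hsv[177,290],hsv[165,350])
c=v[:2]-.072*np.array([np.cos(v[2]),np.sin(v[2])]);print('pull from fit',c,project(p,[*c,.063]), 'img',atz(p,(319,177),.063),atz(p,(319.5,150),.055),atz(p,(319.5,204.5),.055))
print(project(p,boxm(v)).round(0).tolist())
for n,prof,x0 in[('jigger',[(.0225,0),(.0225,.088)],(.5,-.53)),('shaker_cap',[(.0245,0),(.0245,.041)],(.61,-.38))]:
    print(n,fit([(p,masks_of(p,n)[0]['mask'])],lambda v:cyl(v[0],v[1],prof),x0,[.02,.02]))
```

```text
[ 0.52043539 -0.36387325 -1.62636972] 0.01693384985249813
[ 17 135 119] [ 13 134  95] [ 12 108  97]
pull from fit [ 0.52443461 -0.2919844 ] [[317.12403515 178.32995859]] img [ 0.52317241 -0.29004999  0.063     ] [ 0.49721242 -0.28804882  0.055     ] [ 0.55471029 -0.28968917  0.055     ]
[[356.0, 122.0], [366.0, 126.0], [351.0, 208.0], [359.0, 222.0], [143.0, 122.0], [123.0, 127.0], [153.0, 208.0], [136.0, 224.0], [223.0, 127.0], [227.0, 224.0]]
jigger (array([ 0.50529294, -0.53333661]), np.float64(0.18245638916465745))
shaker_cap (array([ 0.60497796, -0.37444627]), np.float64(0.24181669394435357))
```

>>> drive_tool:
  rows:
    - [0,0,-0.45,-0.0073,0.02,0.01,0.8]
    - [0,0,0,0,0.0193,0.02,0.6]
    - [0,0,0,0,0,0.035,0.5]
    - [0,0,0,0,0,0.035,0.4]
    - [0,0,0,0,0,0.035,0.4]
    - [0,0,0,0,0,0.035,0.4]
    - [0,0,0,0,0,0.03,0.4]
    - [0,0,0,0,0,0,0.4]

```text
time: 5.35
tool_pos: [0.5193, -0.2864, 0.0838]
tcp_rot: [-0.082, -3.129, -0.01]
wrist_force: [-1.3, 0.8, -1.0]
width: 0.398
grip_force: 0.0
```

Run:
```python
from h import *
s,p=wristcam();print(s['tool_pos'],s['tcp_rot'],s['width']);save(p,'w2.png')
P,Q=read_camera('scene'),read_camera('side')
cv2.imwrite('pics/s2.png',np.hstack([p['color'][:,60:500,::-1],cv2.resize(P['color'][215:320,260:350,::-1],(360,420),interpolation=cv2.INTER_CUBIC)]))
```

```text
[ 0.51926618 -0.28635922  0.08382192] [-0.08192897 -3.12890626 -0.01030104] 0.39844831723724394
```

View pics/s2.png

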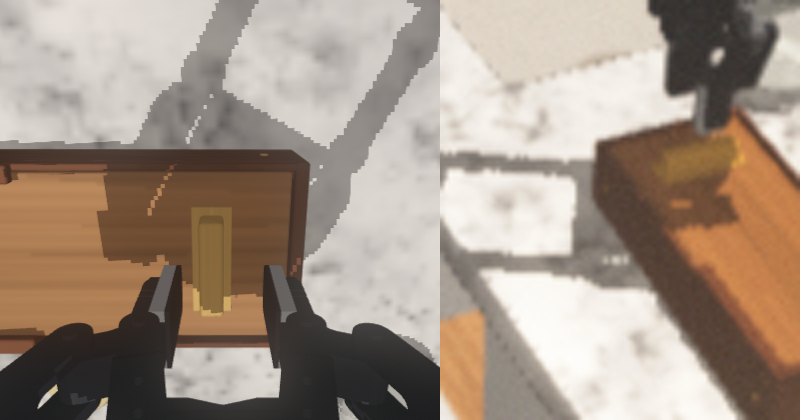

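The picture shows the pull about 12 px left of the finger midline. That means moving roughly 5 mm towards -y, which agrees with the fit.

```bash
cat >> h.py <<'E'
def to(pos,zdir,ydir,s=None):
    s=s or status.read_state(); R0=R.from_rotvec(s['tcp_rot']).as_matrix()
    z=np.array(zdir,float);z/=np.linalg.norm(z);y=np.array(ydir,float);y-=z*(y@z);y/=np.linalg.norm(y)
    R1=np.c_[np.cross(y,z),y,z]
    print('turn',np.degrees(R.from_matrix(R0.T@R1).as_rotvec()).round(2),'shift',(R0.T@(np.array(pos)-s['tool_pos'])).round(4),'shift in new axes',(R1.T@(np.array(pos)-s['tool_pos'])).round(4))
E
python3 -c "
from h import *
to([.524,-.291,.051],[0,0,-1],[.0555,.998,0])"
```

```text
turn [-0.03  0.06  0.18] shift [ 0.0012 -0.001   0.0415] shift in new axes [ 0.0011 -0.0011  0.0415]
```

>>> drive_tool:
  rows:
    - [0,0,0,0.001,-0.001,0.01,0.35]
    - [0,0,0,0,0,0.011,0.35]
    - [0,0,0,0,0,0.01,0.35]
    - [0,0,0,0,0,0.01,0.35]
    - [0,0,0,0,0,0,0.35]
    - [0,0,0,0,0,0,0.35]
    - [0,0,0,0,0,0,0.35]

```text
time: 6.08
tool_pos: [0.5232, -0.2904, 0.0501]
tcp_rot: [-0.083, -3.14, -0.0]
wrist_force: [-0.2, -0.0, -0.4]
width: 0.354
grip_force: 0.0
```

>>> drive_tool:
  rows:
    - [0,0,0,0,0,0,0.2]
    - [0,0,0,0,0,0,0]
    - [0,0,0,0,0,0,0]
    - [0,0,0,0,0,0,0]
    - [0,0,0,0,0,0,0]
  force: 40

```text
time: 6.5
tool_pos: [0.5237, -0.2907, 0.0508]
tcp_rot: [0.082, 3.14, -0.001]
wrist_force: [0.1, 0.6, 3.0]
width: 0.124
grip_force: 41.2
```

>>> drive_tool:
  rows:
    - [-0.5,0,0,0,0,-0.0016,0]
    - [-0.5,0,0,0,0,-0.0016,0]
    - [-0.5,0,0,0,0,-0.0016,0]
    - [-0.4,0,0,0,0,-0.0014,0]
    - [0,0,0,0,0,0,0]
    - [0,0,0,0,0,0,0]
    - [0,0,0,0,0,0,0]
  force: 60

```text
time: 7.08
tool_pos: [0.5232, -0.2906, 0.0564]
tcp_rot: [0.083, 3.139, 0.052]
wrist_force: [0.1, -0.1, 0.3]
width: 0.121
grip_force: 61.0
```

Run:
```python
from h import *
s,p=wristcam();print(s['tool_pos'],R.from_rotvec(s['tcp_rot']).as_matrix()[:,2],s['wrist_force'],s['torque'],s['width'])
cv2.imwrite('pics/w3.png',cv2.resize(p['color'][120:380,0:400,::-1],(800,520)))
```

```text
[ 0.52318724 -0.29055148  0.0563734 ] [ 0.00153373  0.03323768 -0.9994463 ] [ 0.08424837 -0.07925546  0.31885125] [-0.1675216  -0.02051968 -0.01249027] 0.12106438232794943
```

View pics/w3.png

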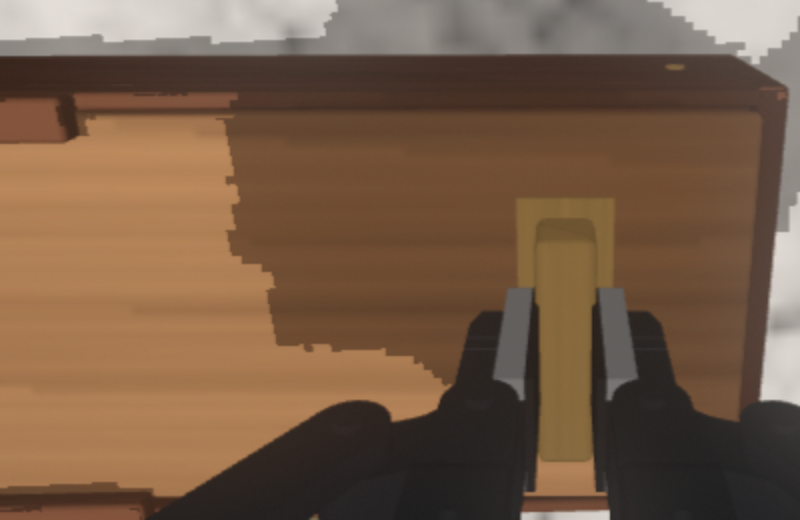

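The pads hold the pull squarely and the lid front is tilted up about 1.9°. Now I slide it out.

>>> drive_tool:
  rows:
    - [0,0,0,0,0.008,0.0003,0]
    - [0,0,0,0,0.008,0.0003,0]
    - [0,0,0,0,0.008,0.0003,0]
    - [0,0,0,0,0.008,0,0]
    - [0,0,0,0,0.008,-0.0001,0]
    - [0,0,0,0,0,0,0]
    - [0,0,0,0,0,0,0]

```text
time: 7.72
tool_pos: [0.5254, -0.2497, 0.057]
tcp_rot: [0.08, 3.139, 0.052]
wrist_force: [-0.5, -0.2, 0.3]
width: 0.117
grip_force: 61.0
```

>>> drive_tool:
  rows:
    - [0,0,0,0,0.008,0,0]
    - [0,0,0,0,0.008,-0.0002,0]
    - [0,0,0,0,0.008,-0.0002,0]
    - [0,0,0,0,0.008,-0.0002,0]
    - [0,0,0,0,0.012,0,0]
    - [0,0,0,0,0.014,0,0]
    - [0,0,0,0,0.014,0,0]
    - [0,0,0,0,0,0,0]

```text
time: 8.38
tool_pos: [0.5289, -0.1756, 0.0598]
tcp_rot: [-0.08, -3.14, -0.054]
wrist_force: [-0.6, -0.2, -0.5]
width: 0.122
grip_force: 60.9
```

>>> drive_tool:
  rows:
    - [0,0,0,0,0,0,0]
    - [0,0,0,0,0,-0.012,0]
    - [0,0,0,0,0,-0.025,0]
    - [0.6,0,0,0,0,-0.03,0]
    - [0.6,0,0,0,0,-0.03,0]
    - [0.7,0,0,0,0,-0.02,0]
    - [0,0,0,0,0,0,0]
    - [0,0,0,0,0,0,0]

```text
time: 9.05
tool_pos: [0.5304, -0.1828, 0.1796]
tcp_rot: [0.083, 3.136, -0.003]
wrist_force: [-0.6, 0.8, -0.6]
width: 0.117
grip_force: 60.9
```

Run:
```python
from h import *
s,p=wristcam();print(s['tool_pos'],s['wrist_force'],s['torque'],s['width'])
P=read_camera('scene');save(P,'s4.png')
for n in('lid','gift_box'): 
  for q in (p,P):
    m=masks_of(q,n); print(n,[(round(a['score'],2),a['bbox']) for a in m[:2]])
cv2.imwrite('pics/w4.png',np.hstack([cv2.resize(p['color'][...,::-1],(400,300)),cv2.resize(P['color'][170:350,200:440,::-1],(400,300))]))
y=np.array([.0,1,0])
# pull (grasp) target: lid centre (.431,-.11), axis along +y; pull at +72
to([.431,-.038,.12],[0,0,-1],[0,1,0],s)
```

```text
[ 0.53043408 -0.18277166  0.17958443] [-0.61634533  0.78323154 -0.58639465] [ 0.06772708 -0.01912714  0.01391392] 0.11684726080573225
lid [(0.89, [1.2, 176.3, 380.5, 369.7])]
lid [(0.59, [287.4, 182.9, 360.1, 234.8]), (0.28, [299.6, 245.1, 384.0, 327.3])]
gift_box [(0.63, [1.9, 122.3, 215.0, 177.1])]
gift_box []
turn [-0.1   0.26 -3.03] shift [0.1072 0.1394 0.0589] shift in new axes [0.0994 0.1448 0.0596]
```

View pics/w4.png

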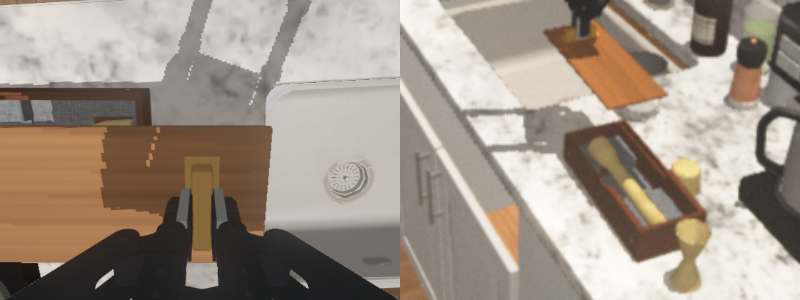

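The pictures show the lid held above the sink edge and the open box with the muddler inside, foot towards the front. The sink's near edge runs at about (420,119)–(553,112) in the wrist image. I'll compute the strip from that.

Run:
```python
from h import *
s,p=wristcam();print(s['tool_pos'])
for uv in[(410,121),(420,119),(553,112),(28,7),(120,0)]: print(uv,atz(p,uv,0).round(4))
g=cv2.cvtColor(p['color'],cv2.COLOR_RGB2GRAY).astype(int)
for u in(430,480,530): print(u,[(v,g[v,u]) for v in range(98,130,2)])
for u in(5,20,40,60): print(u,p['color'][0:24:2,u].tolist())
print(p['color'][60,450])
to([.430,-.038,.10],[0,0,-1],[0,1,0],s)
```

```text
[ 0.52792692 -0.18166789  0.17515387]
(410, 121) [ 0.4796 -0.0727  0.    ]
(420, 119) [ 0.4784 -0.0645  0.    ]
(553, 112) [0.4785 0.0444 0.    ]
(28, 7) [ 0.3795 -0.3665  0.    ]
(120, 0) [ 0.3785 -0.2959  0.    ]
430 [(98, np.int64(216)), (100, np.int64(219)), (102, np.int64(220)), (104, np.int64(220)), (106, np.int64(220)), (108, np.int64(219)), (110, np.int64(218)), (112, np.int64(218)), (114, np.int64(216)), (116, np.int64(216)), (118, np.int64(215)), (120, np.int64(181)), (122, np.int64(191)), (124, np.int64(191)), (126, np.int64(197)), (128, np.int64(197))]
480 [(98, np.int64(209)), (100, np.int64(209)), (102, np.int64(209)), (104, np.int64(209)), (106, np.int64(210)), (108, np.int64(211)), (110, np.int64(212)), (112, np.int64(214)), (114, np.int64(215)), (116, np.int64(200)), (118, np.int64(127)), (120, np.int64(189)), (122, np.int64(190)), (124, np.int64(190)), (126, np.int64(195)), (128, np.int64(170))]
530 [(98, np.int64(207)), (100, np.int64(207)), (102, np.int64(205)), (104, np.int64(206)), (106, np.int64(206)), (108, np.int64(206)), (110, np.int64(205)), (112, np.int64(
[... 398 characters left out ...]
 81], [125, 99, 78], [136, 108, 85], [140, 112, 88], [148, 119, 93], [88, 81, 76], [207, 201, 194], [144, 139, 134], [205, 198, 192], [201, 195, 188], [202, 196, 190], [205, 199, 192]]
40 [[147, 119, 93], [147, 119, 93], [145, 118, 92], [145, 116, 90], [143, 115, 89], [211, 205, 198], [225, 219, 212], [228, 222, 216], [230, 223, 217], [231, 225, 218], [231, 224, 218], [230, 224, 218]]
60 [[151, 121, 96], [150, 120, 94], [149, 119, 94], [148, 119, 94], [154, 148, 142], [219, 213, 207], [224, 218, 211], [226, 220, 214], [227, 222, 216], [228, 222, 216], [228, 223, 216], [228, 223, 216]]
[202 197 192]
turn [ 0.06 -0.18 -3.02] shift [0.1051 0.1382 0.0756] shift in new axes [0.0979 0.1437 0.0752]
```

>>> drive_tool:
  rows:
    - [0,0,-3.02,0,0,0,0]
    - [0,0,0,0.0163,0.024,0,0]
    - [0,0,0,0.0163,0.024,0,0]
    - [0,0,0,0.0163,0.024,0.005,0]
    - [0,0,0,0.0163,0.024,0.01,0]
    - [0,0,0,0.0163,0.024,0.02,0]
    - [0,0,0,0.0165,0.0237,0.02,0]
    - [0,0,0,0,0,0.02,0]

```text
time: 10.07
tool_pos: [0.427, -0.0351, 0.1]
tcp_rot: [0.003, -3.138, -0.003]
wrist_force: [-0.3, -0.3, -1.5]
width: 0.122
grip_force: 60.9
```

>>> drive_tool:
  rows:
    - [0,0,0,0,0,0.02,0]
    - [0,0,0,0,0,0.02,0]
    - [0,0,0,0,0,0,0]
    - [0,0,0,0,0,0,0]
    - [0,0,0,0,0,0,0]

```text
time: 10.48
tool_pos: [0.4316, -0.0384, 0.0626]
tcp_rot: [-0.0, 3.141, -0.0]
wrist_force: [0.2, -0.6, -0.4]
width: 0.116
grip_force: 60.9
```

Run:
```python
from h import *
s=status.read_state();print(s['tool_pos'],s['wrist_force'])
to([.429,-.038,.009],[0,0,-1],[0,1,0],s)
```

```text
[ 0.43156374 -0.03837593  0.06255356] [ 0.24857714 -0.58795601 -0.35245941]
turn [-0.    0.02  0.  ] shift [0.0026 0.0004 0.0536] shift in new axes [0.0026 0.0004 0.0536]
```

>>> drive_tool:
  rows:
    - [0,0,0,0.0026,0,0.012,0]
    - [0,0,0,0,0,0.012,0]
    - [0,0,0,0,0,0.012,0]
    - [0,0,0,0,0,0.008,0]
    - [0,0,0,0,0,0.005,0]
    - [0,0,0,0,0,0.003,0]
    - [0,0,0,0,0,0.001,0]
    - [0,0,0,0,0,0,0]

```text
time: 11.15
tool_pos: [0.4289, -0.0383, 0.0093]
tcp_rot: [-0.0, 3.141, -0.0]
wrist_force: [0.6, 0.5, -0.6]
width: 0.122
grip_force: 60.9
```

>>> drive_tool:
  rows:
    - [0,0,0,0,0,0.0005,0]
    - [0,0,0,0,0,0,0]
    - [0,0,0,0,0,0,0]

```text
time: 11.4
tool_pos: [0.4288, -0.0383, 0.0089]
tcp_rot: [-0.0, 3.141, -0.0]
wrist_force: [-0.5, -0.3, -0.6]
width: 0.121
grip_force: 60.9
```

>>> drive_tool:
  rows:
    - [0,0,0,0,0,0.0007,0]
    - [0,0,0,0,0,0.0007,0]
    - [0,0,0,0,0,0,0]
    - [0,0,0,0,0,0,0]

```text
time: 11.73
tool_pos: [0.4288, -0.0383, 0.0078]
tcp_rot: [-0.0, 3.141, -0.0]
wrist_force: [-2.6, 0.2, 6.7]
width: 0.117
grip_force: 61.9
```

>>> drive_tool:
  rows:
    - [0,0,0,0,0,-0.0005,0.2]
    - [0,0,0,0,0,0,0.3]
    - [0,0,0,0,0,0,0.5]
    - [0,0,0,0,0,-0.005,0.5]
    - [0,0,0,0,0,-0.02,0.5]
    - [0,0,0,0,0,-0.035,0.5]
    - [0,0,0,0,0,-0.035,0.5]
    - [0,0,0,0,0,-0.035,0.5]

```text
time: 12.4
tool_pos: [0.4276, -0.0381, 0.1388]
tcp_rot: [0.0, -3.14, -0.0]
wrist_force: [1.2, -0.2, -0.8]
width: 0.498
grip_force: 0.0
```

>>> drive_tool:
  rows:
    - [0,0,0,-0.011,-0.036,-0.01,0.5]
    - [0,0,0,-0.011,-0.036,-0.01,0.5]
    - [0,0,0,-0.011,-0.036,-0.01,0.5]
    - [0,0,0,-0.011,-0.036,-0.01,0.5]
    - [0,0,0,-0.011,-0.036,-0.01,0.5]
    - [0,0,0,-0.011,-0.036,0,0.5]
    - [0,0,0,-0.011,-0.036,0,0.5]
    - [0,0,0,0,0,0,0.5]

```text
time: 13.07
tool_pos: [0.5072, -0.2965, 0.1883]
tcp_rot: [0.005, 3.139, -0.007]
wrist_force: [0.1, 0.7, -0.2]
width: 0.5
grip_force: 0.0
```

Run:
```python
from h import *
s,p=wristcam();P=read_camera('scene')
print(s['tool_pos'],s['q'].round(3))
cv2.imwrite('pics/w5.png',np.hstack([cv2.resize(p['color'][...,::-1],(400,300)),cv2.resize(P['color'][170:350,200:440,::-1],(400,300))]))
for n in('gift_box','muddler','lid'):
    for m in masks_of(p,n)[:2]:print(n,round(m['score'],2),m['bbox'],int(m['mask'].sum()))
# tool y along world x(closing along box y); pick grasp along=104 => box x +2
v=np.array([.5205,-.3635,-1.626]);d=np.array([np.cos(v[2]),np.sin(v[2])])
g=v[:2]+.006*d;print(g)
to([*g,.15],[0,0,-1],[-d[1],d[0],0],s);to([*g,.15],[0,0,-1],[d[1],-d[0],0],s)
```

```text
[ 0.50721902 -0.29646727  0.1882544 ] [-5.700e-01  1.280e-01  1.846e+00 -2.000e-03  1.163e+00 -2.137e+00]
gift_box 0.68 [29.9, 132.5, 356.5, 280.4] 33964
gift_box 0.67 [371.2, 28.7, 560.0, 145.4] 21845
muddler 0.7 [79.1, 180.7, 324.9, 229.3] 7064
lid 0.9 [368.4, 28.2, 560.0, 143.0] 21918
lid 0.48 [30.6, 131.8, 355.6, 278.1] 33940
[ 0.52016895 -0.36949086]
turn [-7.000e-02  3.000e-01  9.297e+01] shift [-0.0131 -0.0728  0.0386] shift in new axes [-0.0722  0.017   0.0383]
turn [-3.000e-01 -7.000e-02 -8.703e+01] shift [-0.0131 -0.0728  0.0386] shift in new axes [ 0.0722 -0.017   0.0383]
```

View pics/w5.png

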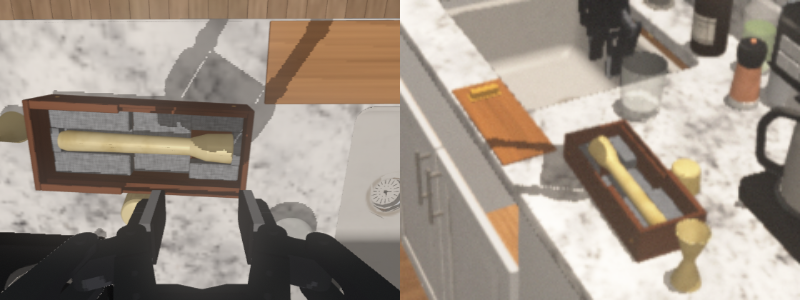

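The lid lies flat on the strip and the muddler lies bare in the box, foot towards +y. Next I yaw the tool by 93° and go over the recess.

>>> drive_tool:
  rows:
    - [0,0,7,0,0,0,0.45]
    - [0,0,7,0,0,0,0.45]
    - [0,0,7,0,0,0,0.45]
    - [0,0,7,0,0,0,0.45]
    - [0,0,7,0,0,0,0.45]
    - [0,0,7,0,0,0,0.45]
    - [0,0,7,0,0,0,0.45]
    - [0,0,7,0,0,0,0.45]

```text
time: 13.98
tool_pos: [0.5052, -0.2884, 0.1877]
tcp_rot: [-1.48, -2.771, -0.0]
wrist_force: [0.1, 0.3, -0.9]
width: 0.448
grip_force: 0.0
```

>>> drive_tool:
  rows:
    - [0,0,7,0,0,0,0.45]
    - [0,0,7,0,0,0,0.45]
    - [0,0,7,0,0,0,0.45]
    - [0,0,7,0,0,0,0.45]
    - [0,0,7,0,0,0,0.45]
    - [0,0,2,-0.03,0.01,0,0.45]
    - [0,0,0,-0.03,0.007,0,0.45]
    - [0,0,0,0,0,0,0.45]

```text
time: 14.65
tool_pos: [0.5213, -0.3533, 0.1882]
tcp_rot: [2.276, 2.161, -0.002]
wrist_force: [0.0, -0.2, -0.4]
width: 0.451
grip_force: 0.0
```

Run:
```python
from h import *
s,p=wristcam();s=status.read_state()
print(s['tool_pos'],s['q'].round(3),s['width'])
save(p,'w6.png')
m=masks_of(p,'muddler')
for a in m[:2]:print(round(a['score'],2),a['bbox'],int(a['mask'].sum()))
v=np.array([.5205,-.3635,-1.626]);d=np.array([np.cos(v[2]),np.sin(v[2])])
g=v[:2]-.005*d
# muddler axis check: mask centerline backprojected on z=.023..
ys,xs=np.nonzero(m[0]['mask'])
for w in np.unique(ys)[5::25]:
    c=xs[ys==w]; print(w,c.min(),c.max(),atz(p,((c.min()+c.max())/2,w),.023).round(4))
for k in(-.05,0,.05): print('exp',v[:2]+k*d)
to([*g,.15],[0,0,-1],[-d[1],d[0],0],s)
```

```text
[ 0.52067374 -0.35117697  0.18781604] [-0.633  0.206  1.757 -0.     1.178 -0.58 ] 0.4488818502213992
0.74 [259.9, 70.3, 303.6, 309.3] 7221
75 259 305 [ 0.5265 -0.2643  0.023 ]
100 260 303 [ 0.5251 -0.2828  0.023 ]
125 265 299 [ 0.5245 -0.3021  0.023 ]
150 270 294 [ 0.5235 -0.3221  0.023 ]
175 269 294 [ 0.5219 -0.3429  0.023 ]
200 269 294 [ 0.5208 -0.3647  0.023 ]
225 268 294 [ 0.5192 -0.3874  0.023 ]
250 269 294 [ 0.5184 -0.4111  0.023 ]
275 269 294 [ 0.5171 -0.4359  0.023 ]
300 269 293 [ 0.5152 -0.4618  0.023 ]
exp [ 0.52325878 -0.31357617]
exp [ 0.5205 -0.3635]
exp [ 0.51774122 -0.41342383]
turn [0.03 0.04 0.16] shift [-0.0073  0.0005  0.0378] shift in new axes [-0.0073  0.0005  0.0378]
```

View pics/w6.png

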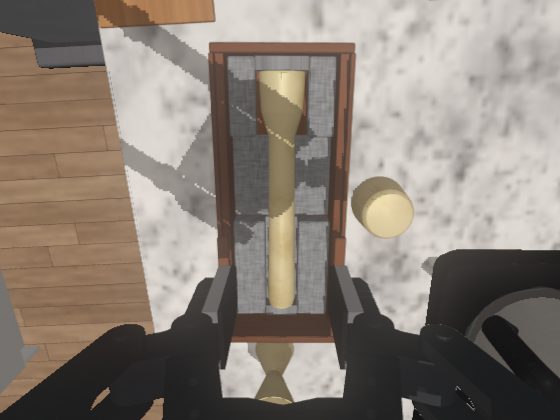

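The wrist view shows the muddler centred along the box axis, u about 282, with the recess at v 135–220 below the tool. The axis is within 1 mm of the fit, so I descend.

>>> drive_tool:
  rows:
    - [0,0,0.16,-0.0073,0.0005,0.03,0.45]
    - [0,0,0,0,0,0.035,0.45]
    - [0,0,0,0,0,0.035,0.45]
    - [0,0,0,0,0,0.025,0.45]
    - [0,0,0,0,0,0,0.45]
    - [0,0,0,0,0,0,0.45]
    - [0,0,0,0,0,0,0.45]

```text
time: 15.33
tool_pos: [0.5215, -0.3576, 0.0644]
tcp_rot: [2.279, 2.159, 0.001]
wrist_force: [0.8, -0.1, 0.4]
width: 0.448
grip_force: 0.0
```

>>> drive_tool:
  rows:
    - [0,0,0,0,0,0.015,0.45]
    - [0,0,0,0,0,0.015,0.45]
    - [0,0,0,0,0,0.013,0.45]
    - [0,0,0,0,0,0.01,0.45]
    - [0,0,0,0,0,0,0.45]
    - [0,0,0,0,0,0,0.45]

```text
time: 15.83
tool_pos: [0.5205, -0.3579, 0.0097]
tcp_rot: [-2.281, -2.159, 0.0]
wrist_force: [0.0, 0.7, 0.6]
width: 0.452
grip_force: 0.0
```

>>> drive_tool:
  rows:
    - [0,0,0,0,0,0,0.2]
    - [0,0,0,0,0,0,0]
    - [0,0,0,0,0,0,0]
    - [0,0,0,0,0,0,0]
    - [0,0,0,0,0,0,0]
  force: 60

```text
time: 16.25
tool_pos: [0.5214, -0.3587, 0.0108]
tcp_rot: [2.28, 2.158, 0.001]
wrist_force: [-0.1, 0.7, 5.3]
width: 0.26
grip_force: 59.2
```

>>> drive_tool:
  rows:
    - [0,0,0,0,0,-0.01,0]
    - [0,0,0,0,0,-0.02,0]
    - [0,0,0,0,0,-0.03,0]
    - [0,0,0,0,0,-0.03,0]
    - [0,0,0,0,0,-0.03,0]
    - [0,0,0,0,0,0,0]
    - [0,0,0,0,0,0,0]

```text
time: 16.83
tool_pos: [0.5218, -0.359, 0.1324]
tcp_rot: [2.278, 2.156, 0.001]
wrist_force: [0.2, 0.3, -1.6]
width: 0.26
grip_force: 59.2
```

>>> drive_tool:
  rows:
    - [0,0,-3.15,0,0,0,0]
    - [0,0,0,0.02,-0.004,0,0]
    - [0,0,0,0.035,-0.0065,0,0]
    - [0,0,0,0.037,-0.0066,0,0]
    - [0,0,0,0.037,-0.0066,0,0]
    - [0,0,0,0.037,-0.0066,0,0]
    - [0,0,0,0.037,-0.0066,0,0]
    - [0,0,0,0.037,-0.0066,0,0]

```text
time: 17.5
tool_pos: [0.4743, -0.1159, 0.1271]
tcp_rot: [-2.219, -2.218, 0.003]
wrist_force: [1.1, -0.4, -1.0]
width: 0.261
grip_force: 59.2
```

>>> drive_tool:
  rows:
    - [0,0,0,0.037,-0.0066,0,0]
    - [0,0,0,0.037,-0.0066,0,0]
    - [0,0,0,0.037,-0.0066,0,0]
    - [0,0,0,0.037,-0.0066,0,0]
    - [0,0,0,0.037,-0.0066,0,0]
    - [0,0,0,0.037,-0.0066,0,0]
    - [0,0,0,0.03,-0.0066,0,0]
    - [0,0,0,0.02,-0.0066,0,0]

```text
time: 18.17
tool_pos: [0.4216, 0.156, 0.1276]
tcp_rot: [-2.218, -2.222, 0.005]
wrist_force: [-0.8, 0.3, -2.1]
width: 0.253
grip_force: 59.2
```

>>> drive_tool:
  rows:
    - [0,0,0,0,0,0.02,0]
    - [0,2.1,0,0,0,0.03,0]
    - [0,0,0,0,0,0.03,0]
    - [0,0,0,0,0,0,0]
    - [0,0,0,0,0,0,0]
    - [0,0,0,0,0,0,0]

```text
time: 18.67
tool_pos: [0.4239, 0.1549, 0.0496]
tcp_rot: [-2.203, -2.202, -0.039]
wrist_force: [-1.0, 0.8, 0.3]
width: 0.257
grip_force: 59.2
```

Run:
```python
from h import *
s,p=wristcam();P=read_camera('scene')
print(s['tool_pos'],s['q'].round(3),s['width'],s['wrist_force'])
cv2.imwrite('pics/w7.png',np.hstack([cv2.resize(p['color'][...,::-1],(400,300)),cv2.resize(P['color'][110:290,170:410,::-1],(400,300))]))
t=np.radians(2.1)
to([.430,.14,.006],[0,np.sin(t),-np.cos(t)],[1,0,0])
```

```text
[0.42386772 0.15490448 0.04958337] [0.268 0.03  2.243 0.046 0.861 0.238] 0.25739822968355797 [-1.03443736  0.76561752  0.33842452]
turn [ 0.15 -0.04 -0.  ] shift [-0.0171  0.0042  0.0446] shift in new axes [-0.0171  0.0044  0.0446]
```

View pics/w7.png

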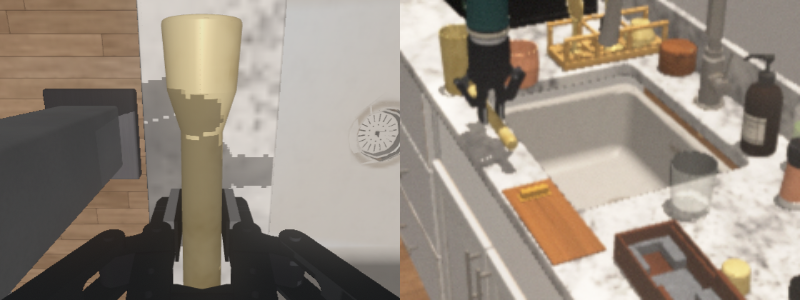

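The muddler is held level, foot at (200,60) in the wrist crop, above the strip with the lid clear behind. Lowering it.

>>> drive_tool:
  rows:
    - [0,0,0,-0.0171,0.0044,0.015,0]
    - [0,0,0,0,0,0.015,0]
    - [0,0,0,0,0,0.009,0]
    - [0,0,0,0,0,0.004,0]
    - [0,0,0,0,0,0.001,0]
    - [0,0,0,0,0,0,0]
    - [0,0,0,0,0,0,0]

```text
time: 19.35
tool_pos: [0.4293, 0.14, 0.0058]
tcp_rot: [-2.203, -2.204, -0.042]
wrist_force: [0.6, -0.0, -1.8]
width: 0.255
grip_force: 59.3
```

>>> drive_tool:
  rows:
    - [0,0,0,0,0,0.001,0]
    - [0,0,0,0,0,0.0005,0]
    - [0,0,0,0,0,0,0]
    - [0,0,0,0,0,0,0]

```text
time: 19.68
tool_pos: [0.4288, 0.1398, 0.0037]
tcp_rot: [-2.203, -2.203, -0.041]
wrist_force: [0.7, 0.0, -0.9]
width: 0.252
grip_force: 59.3
```

>>> drive_tool:
  rows:
    - [0,0,0,0,0,0.0008,0]
    - [0,0,0,0,0,0,0]
    - [0,0,0,0,0,0,0]

```text
time: 19.93
tool_pos: [0.4289, 0.1398, 0.0035]
tcp_rot: [-2.203, -2.203, -0.041]
wrist_force: [-2.7, -0.8, 6.3]
width: 0.256
grip_force: 60.4
```

>>> drive_tool:
  rows:
    - [0,0,0,0,0,-0.0005,0.3]
    - [0,0,0,0,0,0,0.36]
    - [0,0,0,0,0,0,0.42]
    - [0,0,0,0,0,-0.004,0.45]
    - [0,0,0,0,0,-0.003,0.45]
    - [0,0,0,0,0,0,0.45]

```text
time: 20.43
tool_pos: [0.4293, 0.1395, 0.0109]
tcp_rot: [-2.203, -2.203, -0.042]
wrist_force: [0.7, -0.8, 0.1]
width: 0.452
grip_force: 0.0
```

>>> drive_tool:
  rows:
    - [0,0,0,-0.012,0,-0.0004,0.45]
    - [0,0,0,-0.015,0,-0.0006,0.45]
    - [0,0,0,-0.015,0,-0.0006,0.45]
    - [0,0,0,-0.015,0,-0.0006,0.45]
    - [0,0,0,-0.012,0,-0.0004,0.45]
    - [0,0,0,-0.005,0,0,0.45]
    - [0,0,0,0,0,0,0.45]
    - [0,0,0,0,0,0,0.45]

```text
time: 21.1
tool_pos: [0.4287, 0.0654, 0.0101]
tcp_rot: [-2.204, -2.202, -0.041]
wrist_force: [-0.3, -0.1, -0.1]
width: 0.449
grip_force: 0.0
```

Run:
```python
from h import *
s,p=wristcam();save(p,'w8.png')
print(s['tool_pos'],s['q'].round(3),s['width'],s['wrist_force'])
m=masks_of(p,'muddler')
for a in m[:1]:
    print(round(a['score'],2),a['bbox'])
    ys,xs=np.nonzero(a['mask'])
    for w in np.unique(ys)[3::30]:
        c=xs[ys==w]; print(w,c.min(),c.max(),atz(p,((c.min()+c.max())/2,w),.015).round(4))
```

```text
[0.42868787 0.06539925 0.01014062] [0.064 0.069 2.296 0.053 0.774 0.028] 0.44867657146030737 [-0.33423759 -0.13552646 -0.05733095]
0.86 [253.1, 0.0, 314.4, 369.0]
3 251 313 [0.429  0.1718 0.015 ]
33 253 313 [0.4293 0.1625 0.015 ]
63 252 313 [0.4291 0.1528 0.015 ]
93 253 313 [0.4293 0.1427 0.015 ]
123 254 312 [0.4293 0.1322 0.015 ]
153 254 312 [0.4293 0.1213 0.015 ]
183 254 312 [0.4293 0.1099 0.015 ]
213 254 312 [0.4293 0.0979 0.015 ]
243 256 310 [0.4293 0.0855 0.015 ]
273 256 311 [0.4295 0.0724 0.015 ]
303 256 310 [0.4293 0.0587 0.015 ]
333 255 310 [0.4291 0.0444 0.015 ]
363 268 298 [0.4293 0.0293 0.015 ]
```

View pics/w8.png

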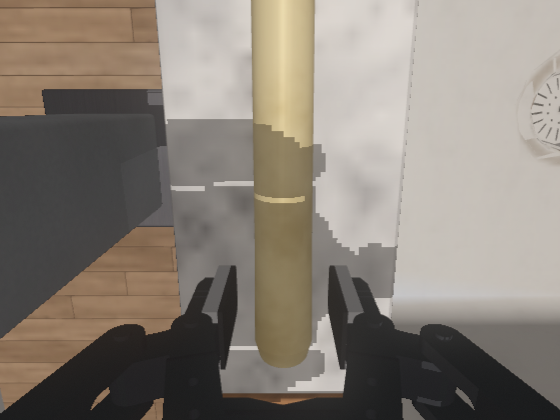

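The muddler stayed where it was laid: axis at x 0.429, handle end at y about 0.031, between the fingers. Next I lean the tool 25° and regrip near the handle end.

>>> drive_tool:
  rows:
    - [0,6,0,0,0,0,0.45]
    - [0,6,0,0,0,0,0.45]
    - [0,6,0,0,0,0,0.45]
    - [0,5,0,0,0,0,0.45]
    - [0,0,0,0,0,0,0.45]
    - [0,0,0,-0.0017,0,0.0036,0.45]
    - [0,0,0,0,0,0,0.45]
    - [0,0,0,0,0,0,0.45]

```text
time: 21.87
tool_pos: [0.428, 0.0662, 0.0058]
tcp_rot: [-1.98, -1.983, -0.433]
wrist_force: [0.7, 0.4, 0.2]
width: 0.451
grip_force: 0.0
```

>>> drive_tool:
  rows:
    - [0,0,0,0,0,0,0.25]
    - [0,0,0,0,0,0,0]
    - [0,0,0,0,0,0,0]
    - [0,0,0,0,0,0,0]
    - [0,0,0,0,0,0,0]
  force: 100

```text
time: 22.28
tool_pos: [0.4287, 0.066, 0.0065]
tcp_rot: [-1.981, -1.982, -0.436]
wrist_force: [0.9, 3.8, 3.1]
width: 0.238
grip_force: 98.0
```

Run:
```python
from h import *
s=status.read_state();print(s['tool_pos'],s['q'].round(3),s['width'],s['grip_force'],s['wrist_force'],R.from_rotvec(s['tcp_rot']).as_matrix().round(3))
```

```text
[0.42865128 0.06600118 0.00652676] [-0.242  0.146  2.302  0.555  0.885 -0.641] 0.23796932995774825 98.02369952201843 [0.89515407 3.75693345 3.05902679] [[-0.     1.    -0.   ]
 [ 0.907  0.001  0.421]
 [ 0.421 -0.    -0.907]]
```

>>> drive_tool:
  rows:
    - [0,0,0,0.004,0,-0.009,0]
    - [0,0,0,0.008,0,-0.018,0]
    - [0,0,0,0.0126,0,-0.0272,0]
    - [0,0,0,0.0126,0,-0.0272,0]
    - [0,0,0,0.0126,0,-0.0272,0]
    - [0,0,0,0.0126,0,-0.0272,0]
    - [0,0,0,0,0,0,0]
    - [0,0,0,0,0,0,0]

```text
time: 22.95
tool_pos: [0.4299, 0.064, 0.1574]
tcp_rot: [-1.984, -1.986, -0.438]
wrist_force: [0.0, 0.6, -2.1]
width: 0.239
grip_force: 98.5
```

```bash
cat >> h.py <<'E'
def mud(vs,x0):
    # fit muddler: x0 = grip point xyz at along 175, pitch below horizontal (toward +dir), yaw of foot direction
    def pts(v):
        x,y,z,e,a=v; f=np.array([np.cos(e)*np.cos(a),np.cos(e)*np.sin(a),-np.sin(e)])
        n1=np.cross(f,[.3,.2,1]);n1/=np.linalg.norm(n1);n2=np.cross(f,n1);t=np.linspace(0,2*np.pi,24)[:,None]
        ring=lambda l,r:np.array([x,y,z])+f*(.175-l)+r*(np.cos(t)*n1+np.sin(t)*n2)
        return np.vstack([ring(0,.018),ring(.04,.018)]),np.vstack([ring(.04,.018),ring(.055,.012)]),np.vstack([ring(.05,.012),ring(.204,.012)])
    return pts(x0)
def mudmask(p,v):
    return sum(hullmask(p,q) for q in mud(None,v))>0
E
python3 - <<'E'
from h import *
s=status.read_state();M=R.from_rotvec(s['tcp_rot']).as_matrix()
print(s['tool_pos'],s['wrist_force'],s['torque'])
c=np.array(s['tool_pos'])-.0075*M[:,2]
P,S=read_camera('scene'),read_camera('side')
for n,p in(('scene',P),('side',S)):
    ms=masks_of(p,'muddler')
    for a in ms[:2]: print(n,round(a['score'],2),a['bbox'],int(a['mask'].sum()))
    for e in range(-10,95,15):
        u=project(p,np.vstack(mud(None,[*c,np.radians(e),np.pi/2])));h=mudmask(p,[*c,np.radians(e),np.pi/2])
        m=ms and cv2.resize(ms[0]['mask'].astype(np.uint8),None,fx=2,fy=2)>0
        print(e,u.min(0).round(0),u.max(0).round(0),(h&m).sum()/(h|m).sum() if ms else '')
E
```

```text
[0.42994094 0.06404864 0.15740732] [ 0.02783382  0.62738721 -2.05455413] [-4.52397117e-01  6.09357842e-02 -9.49406819e-05]
scene 0.66 [211.0, 137.9, 246.1, 172.2] 182
-10 [209. 125.] [243. 172.] 0.29467232437529467
5 [210. 138.] [243. 170.] 0.28780213603147836
20 [211. 152.] [243. 168.] 0.16
35 [214. 157.] [242. 178.] 0.12706855791962174
50 [218. 154.] [242. 191.] 0.10917248255234296
65 [223. 153.] [241. 203.] 0.10020703933747412
80 [228. 152.] [240. 212.] 0.0935483870967742
side 0.63 [295.1, 243.3, 377.0, 318.0] 3306
side 0.44 [204.2, 158.3, 237.1, 185.4] 135
-10 [204. 147.] [237. 185.] 0.0
5 [204. 159.] [237. 183.] 0.0
20 [207. 172.] [237. 182.] 0.0
35 [210. 171.] [237. 195.] 0.0
50 [214. 169.] [236. 207.] 0.0
65 [219. 168.] [235. 217.] 0.0
80 [224. 167.] [235. 225.] 0.0
```

The mask boxes in both cameras match the muddler rigidly held, about 5° below level. Now I raise it and turn it upright.

>>> drive_tool:
  rows:
    - [0,0,0,0.008,0,-0.018,0]
    - [0,0,0,0.0126,0,-0.0272,0]
    - [0,0,0,0.0126,0,-0.0272,0]
    - [0,0,0,0.0126,0,-0.0272,0]
    - [0,0,0,0.0126,0,-0.0272,0]
    - [0,0,0,0.0126,0,-0.0272,0]
    - [0,0,0,0.004,0,-0.009,0]
    - [0,-6,0,0,0,0,0]

```text
time: 23.82
tool_pos: [0.4294, 0.0619, 0.3344]
tcp_rot: [-2.05, -2.039, -0.336]
wrist_force: [0.0, 0.3, -3.3]
width: 0.241
grip_force: 98.2
```

>>> drive_tool:
  rows:
    - [0,-7,0,0,0,0,0]
    - [0,-7,0,0,0,0,0]
    - [0,-7,0,0,0,0,0]
    - [0,-7,0,0,0,0,0]
    - [0,-7,0,0,0,0,0]
    - [0,-7,0,0,0,0,0]
    - [0,-7,0,0,0,0,0]
    - [0,0,0,0,0,0,0]

```text
time: 24.48
tool_pos: [0.4269, 0.0672, 0.3295]
tcp_rot: [1.915, 1.933, -0.533]
wrist_force: [0.3, -0.9, -2.4]
width: 0.239
grip_force: 98.2
```

Run:
```python
from h import *
s=status.read_state();M=R.from_rotvec(s['tcp_rot']).as_matrix()
print(s['tool_pos'],s['q'].round(3),s['wrist_force'],s['torque'],M.round(3),s['width'])
```

```text
[0.42692372 0.06721347 0.32953342] [ 0.467 -0.114  1.916 -0.468  1.6    0.506] [ 0.28751437 -0.86860431 -2.43326878] [ 0.34279072  0.05072974 -0.05315262] [[-0.011  1.    -0.005]
 [ 0.861  0.007 -0.508]
 [-0.508 -0.01  -0.861]] 0.23856288459897587
```

>>> drive_tool:
  rows:
    - [0,-6,0,0,0,0,0]
    - [0,-6,0,0,0,0,0]
    - [0,-6,0,0,0,0,0]
    - [0,-6,0,0,0,0,0]
    - [0,-6,0,0,0,0,0]
    - [0,0,0,0,0,0,0]
    - [0,0,0,0,0,0,0]

```text
time: 25.07
tool_pos: [0.428, 0.0643, 0.3321]
tcp_rot: [1.58, 1.587, -0.923]
wrist_force: [-0.6, -0.1, -1.5]
width: 0.241
grip_force: 98.3
```

```bash
cat >> h.py <<'E'
def fitmud(x0e=80,views=('scene','side')):
    s=status.read_state();M=R.from_rotvec(s['tcp_rot']).as_matrix();c=np.array(s['tool_pos'])-.0072*M[:,2]
    V=[]
    for n in views:
        p=read_camera(n);ms=masks_of(p,'muddler')
        ms=[a for a in ms if a['bbox'][2]<290]
        if ms: V.append((p,cv2.resize(ms[0]['mask'].astype(np.uint8)*255,None,fx=2,fy=2)>127)); print(n,round(ms[0]['score'],2),ms[0]['bbox'],ms[0]['mask'].sum())
    def loss(v):
        # v: tilt toward +y and +x of the foot
        f=np.array([np.tan(v[1]),np.tan(v[0]),-1]);e=np.arcsin(1/np.linalg.norm(f));a=np.arctan2(f[1],f[0])
        L=0
        for p,m in V:
            h=mudmask(p,[*c,e,a]); ys=np.nonzero(m)[0]; L+=1-(h&m).sum()/(h|m).sum()
        return L
    r=min((minimize(loss,[a,0.],method='Nelder-Mead',options=dict(initial_simplex=[[a,0],[a+.1,0],[a,.08]],xatol=1e-3)) for a in(-.15,0.,.15)),key=lambda r:r.fun)
    print('grip',c.round(4),'foot tilt +y,+x deg',np.degrees(r.x).round(1),'loss',round(r.fun,3)); f=np.array([np.tan(r.x[1]),np.tan(r.x[0]),-1]);print('foot at',(c+.174*f/np.linalg.norm(f)).round(4)); return s,M
E
python3 - <<'E'
from h import *
s,M=fitmud();print(s['tool_pos'],s['q'].round(3),M.round(3))
E
```

```text
scene 0.91 [222.5, 92.5, 238.8, 162.1] 674
side 0.79 [219.1, 113.7, 233.2, 176.7] 535
grip [0.428  0.0705 0.3357] foot tilt +y,+x deg [8.6 2. ] loss 0.308
foot at [0.4341 0.0966 0.1637]
[0.42797522 0.06425945 0.33207661] [ 0.662  0.114  1.923 -0.783  1.829  0.749] [[-0.006  1.    -0.003]
 [ 0.498  0.    -0.867]
 [-0.867 -0.007 -0.498]]
```

>>> drive_tool:
  rows:
    - [0,-7,0,0,0,0,0]
    - [0,0,0,0.006,0.0017,-0.014,0]
    - [0,0,0,0.0128,0.0017,-0.0301,0]
    - [0,0,0,0.0128,0.0017,-0.0301,0]
    - [0,0,0,0.0128,0.0017,-0.0301,0]
    - [0,0,0,0.0128,0.0017,-0.0301,0]
    - [0,0,0,0.0128,0.0017,-0.0301,0]
    - [0,0,0,0.0128,0.0017,-0.0301,0]

```text
time: 25.93
tool_pos: [0.4407, 0.2785, 0.3346]
tcp_rot: [1.5, 1.501, -0.991]
wrist_force: [0.2, 0.8, -1.5]
width: 0.244
grip_force: 98.2
```

>>> drive_tool:
  rows:
    - [0,0,0,0.0128,0.0017,-0.0301,0]
    - [0,0,0,0.0128,0.0017,-0.0301,0]
    - [0,0,0,0.006,0.0017,-0.014,0]
    - [0,0,0,0,0,0,0]
    - [0,0,0,0,0,0,0]

```text
time: 26.35
tool_pos: [0.4458, 0.358, 0.3338]
tcp_rot: [1.498, 1.5, -0.992]
wrist_force: [0.6, -0.4, -1.8]
width: 0.244
grip_force: 98.8
```

Run:
```python
from h import *
s,M=fitmud();print(s['tool_pos'],s['q'].round(3),M.round(3))
for n in('scene','side'):
    p=read_camera(n);ms=masks_of(p,'shaker')
    for a in ms[:2]: print(n,round(a['score'],2),a['bbox'],a['mask'].sum())
    print(fit([(p,ms[0]['mask'])],lambda v:cyl(v[0],v[1],[(.03,0),(.0375,.134)]),(.445,.398),[.01,.01]))
    u=project(p,cyl(.4455,.398,[(.0375,.134)]));print(u.min(0),u.max(0))
```

```text
scene 0.84 [200.3, 63.4, 213.0, 124.7] 485
side 0.59 [190.6, 94.1, 208.9, 150.3] 422
grip [0.4458 0.3646 0.3366] foot tilt +y,+x deg [3.1 2. ] loss 0.322
foot at [0.4519 0.3741 0.163 ]
[0.44580076 0.35801416 0.33377377] [ 0.959  0.589  1.356 -0.692  2.163  0.868] [[-0.001  1.     0.001]
 [ 0.391  0.001 -0.92 ]
 [-0.92  -0.001 -0.391]]
scene 0.91 [194.6, 126.5, 219.7, 169.5] 775
(array([0.4466834 , 0.40354161]), np.float64(0.11544053503925555))
[192.52145524 124.11510618] [214.78481503 132.85113054]
side 0.75 [188.2, 148.6, 210.1, 191.4] 733
(array([0.44436728, 0.3966822 ]), np.float64(0.04771505376344087))
[187.56299483 150.0344912 ] [207.92990557 156.90179576]
```

```bash
cat >> h.py <<'E'
def both():
    s=status.read_state();M=R.from_rotvec(s['tcp_rot']).as_matrix();c=np.array(s['tool_pos'])-.0072*M[:,2]
    V=[];W=[]
    for n in('scene','side'):
        p=read_camera(n)
        ms=[a for a in masks_of(p,'muddler') if a['bbox'][2]<290]
        V.append((p,cv2.resize(ms[0]['mask'].astype(np.uint8)*255,None,fx=2,fy=2)>127)); 
        W.append((p,masks_of(p,'shaker')[0]['mask']))
    def par(v):
        f=np.array([np.tan(v[1]),np.tan(v[0]),-1]);return [c[0]+v[2],c[1]+v[3],c[2],np.arcsin(1/np.linalg.norm(f)),np.arctan2(f[1],f[0])],f/np.linalg.norm(f)
    def loss(v):
        L=0
        for p,m in V:
            h=mudmask(p,par(v)[0]); 
            # ignore grip region hidden by fingers
            z=np.zeros(h.shape,bool);u=project(p,c+[0,0,-.03])[0]*2;z[int(u[1]):]=1
            h&=z;mm=m&z;L+=1-(h&mm).sum()/(h|mm).sum()
        return L
    r=min((minimize(loss,[a,0,0,0],method='Nelder-Mead',options=dict(initial_simplex=np.vstack([[a,0,0,0],np.array([a,0,0,0])+np.diag([.06,.06,.006,.006])]),xatol=1e-4)) for a in(0.,.1)),key=lambda r:r.fun)
    q,f=par(r.x);print('grip',np.round(q[:3],4),'tilt',np.degrees(r.x[:2]).round(1),'off',r.x[2:].round(4),'loss',round(r.fun,3),'foot',(np.array(q[:3])+.174*f).round(4))
    x,l=fit(W,lambda v:cyl(v[0],v[1],[(v[2],0),(.0375,.134)]),(.445,.398,.032),[.01,.01,.005]);print('shaker',x.round(4),round(l,3))
E
python3 - <<'E'
from h import *
both();both()
s=status.read_state();print(s['tool_pos'])
E
```

```text
Traceback (most recent call last):
  File "h.py", line 80, in both
    W.append((p,masks_of(p,'shaker')[0]['mask']))
                ~~~~~~~~~~~~~~~~~~~~^^^
IndexError: list index out of range
```

```bash
sed -i "s/        W.append((p,masks_of(p,'shaker')\[0\]\['mask'\]))/        w=[a for a in masks_of(p,'shaker') if a['bbox'][3]>160 and a['bbox'][2]<240]\n        if w: W.append((p,w[0]['mask']))/; s/        V.append((p,cv2.resize(ms\[0\]/        if ms: V.append((p,cv2.resize(ms[0]/" h.py
python3 - <<'E'
from h import *
for i in range(3):
    try: both()
    except Exception as e: print(e)
s=status.read_state();print(s['tool_pos'],s['time'])
E
```

```text
grip [0.4486 0.3662 0.3366] tilt [2.5 0.6] off [0.003  0.0032] loss 0.328 foot [0.4504 0.3739 0.1628]
shaker [0.4464 0.3988 0.0314] 0.056
grip [0.4498 0.3685 0.3364] tilt [-0.4 -0.2] off [0.0042 0.0051] loss 0.296 foot [0.4491 0.3673 0.1624]
shaker [0.4458 0.3984 0.0327] 0.049
grip [0.45   0.3715 0.3364] tilt [-2.1 -0.7] off [0.0044 0.0081] loss 0.246 foot [0.4478 0.365  0.1626]
shaker [0.4448 0.3939 0.0313] 0.068
[0.44560098 0.3567333  0.33364361] 27.8
```

>>> drive_tool:
  rows:
    - [0,0,0,0.006,-0.0008,-0.014,0]
    - [0,0,0,0.0057,-0.0007,-0.0136,0]
    - [0,0,0,0,0,0,0]
    - [0,0,0,0.0092,0,0.0039,0]
    - [0,0,0,0.0092,0,0.0039,0]
    - [0,0,0,0.0092,0,0.0039,0]
    - [0,0,0,0,0,0,0]
    - [0,0,0,0,0,0,0]

```text
time: 28.47
tool_pos: [0.4439, 0.3857, 0.3022]
tcp_rot: [1.494, 1.496, -0.998]
wrist_force: [-0.5, 0.2, -2.1]
width: 0.238
grip_force: 98.7
```

Run:
```python
from h import *
for i in range(3):
    try: both()
    except Exception as e: print(e)
s=status.read_state();print(s['tool_pos'],s['time'],s['wrist_force'],s['torque'])
```

```text
grip [0.4458 0.3937 0.305 ] tilt [3.8 1.8] off [0.0019 0.0013] loss 0.334 foot [0.4512 0.4053 0.1315]
shaker [0.4447 0.3989 0.0307] 0.107
grip [0.4467 0.3981 0.307 ] tilt [0.6 0.6] off [0.0025 0.0047] loss 0.277 foot [0.4486 0.3998 0.133 ]
shaker [0.4461 0.3982 0.0323] 0.112
grip [0.4457 0.3945 0.3065] tilt [2.8 0.9] off [0.0016 0.0011] loss 0.444 foot [0.4484 0.4028 0.1327]
shaker [0.4464 0.3988 0.0314] 0.136
[0.44407898 0.38663481 0.30356793] 29.3667 [ 1.02585662 -0.21341055 -2.26260175] [ 0.67547497 -0.02239105  0.01153012]
```

>>> drive_tool:
  rows:
    - [0,0,0,0.0092,-0.001,0.0039,0]
    - [0,0,0,0.0092,0,0.0039,0]
    - [0,0,0,0.0092,0,0.0039,0]
    - [0,0,0,0,0,0,0]

```text
time: 29.7
tool_pos: [0.4425, 0.3858, 0.27]
tcp_rot: [1.492, 1.497, -0.999]
wrist_force: [0.6, 0.4, -2.1]
width: 0.245
grip_force: 98.7
```

>>> drive_tool:
  rows:
    - [0,0,0,0.0092,0,0.0039,0]
    - [0,0,0,0.0092,0,0.0039,0]
    - [0,0,0,0.0092,0,0.0039,0]
    - [0,0,0,0.0092,0,0.0039,0]
    - [0,0,0,0,0,0,0]

```text
time: 30.12
tool_pos: [0.4425, 0.3858, 0.2306]
tcp_rot: [1.493, 1.497, -0.999]
wrist_force: [0.0, -0.6, -1.7]
width: 0.243
grip_force: 98.7
```

>>> drive_tool:
  rows:
    - [0,0,0,0.0092,0,0.0039,0]
    - [0,0,0,0.0092,0,0.0039,0]
    - [0,0,0,0.0092,0,0.0039,0]
    - [0,0,0,0.0046,0,0.002,0]
    - [0,0,0,0.0046,0,0.002,0]
    - [0,0,0,0,0,0,0]
    - [0,0,0,0,0,0,0]

```text
time: 30.7
tool_pos: [0.443, 0.3862, 0.1935]
tcp_rot: [1.495, 1.496, -0.995]
wrist_force: [0.5, 0.3, -1.6]
width: 0.243
grip_force: 98.7
```

>>> drive_tool:
  rows:
    - [0,0,0,0.0028,0,0.0012,0]
    - [0,0,0,0.0028,0,0.0012,0]
    - [0,0,0,0,0,0,0]

```text
time: 30.95
tool_pos: [0.443, 0.3862, 0.1872]
tcp_rot: [1.496, 1.497, -0.994]
wrist_force: [-0.1, -0.2, -1.9]
width: 0.241
grip_force: 98.7
```

>>> drive_tool:
  rows:
    - [0,0,0,0.0028,0,0.0012,0]
    - [0,0,0,0.0028,0,0.0012,0]
    - [0,0,0,0,0,0,0]

```text
time: 31.2
tool_pos: [0.4428, 0.386, 0.1807]
tcp_rot: [1.495, 1.497, -0.995]
wrist_force: [-0.1, -0.2, -2.5]
width: 0.238
grip_force: 98.7
```

>>> drive_tool:
  rows:
    - [0,0,0,0.0018,0,0.0008,0]
    - [0,0,0,0,0,0,0]

```text
time: 31.37
tool_pos: [0.4429, 0.3861, 0.1791]
tcp_rot: [1.496, 1.497, -0.995]
wrist_force: [-0.3, 0.2, -1.6]
width: 0.242
grip_force: 98.7
```

>>> drive_tool:
  rows:
    - [0,0,0,0.0014,0,0.0006,0]
    - [0,0,0,0,0,0,0]

```text
time: 31.53
tool_pos: [0.443, 0.3861, 0.1777]
tcp_rot: [1.496, 1.497, -0.994]
wrist_force: [-0.4, -0.2, -1.9]
width: 0.235
grip_force: 98.7
```

>>> drive_tool:
  rows:
    - [0,0,0,0.0014,0,0.0006,0]
    - [0,0,0,0,0,0,0]

```text
time: 31.7
tool_pos: [0.443, 0.3861, 0.1766]
tcp_rot: [1.496, 1.496, -0.994]
wrist_force: [0.0, 0.4, 0.2]
width: 0.242
grip_force: 98.6
```

>>> drive_tool:
  rows:
    - [0,0,0,0.0014,0,0.0006,0]
    - [0,0,0,0,0,0,0]

```text
time: 31.87
tool_pos: [0.443, 0.3861, 0.1766]
tcp_rot: [1.496, 1.494, -0.995]
wrist_force: [-0.7, 0.4, 4.3]
width: 0.241
grip_force: 98.8
```

The foot met the shaker floor at the expected height. Releasing and backing off.

>>> drive_tool:
  rows:
    - [0,0,0,-0.0009,0,-0.0004,0.3]
    - [0,0,0,0,0,0,0.4]
    - [0,0,0,0,0,0,0.5]
    - [0,0,0,0,0,0,0.65]
    - [0,0,0,0,0,0,0.65]
    - [0,0,0,0,0,0,0.65]

```text
time: 32.37
tool_pos: [0.443, 0.3861, 0.1757]
tcp_rot: [1.496, 1.497, -0.995]
wrist_force: [0.5, 0.3, -0.1]
width: 0.648
grip_force: 0.0
```

>>> drive_tool:
  rows:
    - [0,0,0,0,0,-0.008,0.65]
    - [0,0,0,0,0,-0.015,0.65]
    - [0,0,0,0,0,-0.02,0.65]
    - [0,0,0,0,0,-0.025,0.65]
    - [0,0,0,0,0,-0.025,0.65]
    - [0,0,0,0,0,-0.02,0.65]
    - [0,0,0,0,0,0,0.65]
    - [0,0,0,0,0,0,0.65]

```text
time: 33.03
tool_pos: [0.4428, 0.4915, 0.2198]
tcp_rot: [1.496, 1.498, -0.992]
wrist_force: [0.1, -0.0, -0.1]
width: 0.65
grip_force: 0.0
```

Run:
```python
from h import *
s=status.read_state();print(s['tool_pos'],s['wrist_force'],s['time'],s['width'])
for n in('scene','side'):
    p=read_camera(n)
    for o in('muddler','shaker','lid','copper_mug','tumbler','jigger','shaker_cap'):
        print(n,o,[(round(a['score'],2),np.round(a['bbox']).tolist()) for a in masks_of(p,o)[:2]])
    for e in(-.1,0,.1):
        h=mudmask(p,[.445,.398+.175*e*0,.181,np.pi/2-abs(e),np.pi/2 if e>0 else -np.pi/2]);y,x=np.nonzero(h);k=y<256
        print('exp end',e,x[y<y.min()+4].mean()/2,y.min()/2)
```

```text
[0.44284662 0.49154705 0.21980365] [ 0.10979639 -0.01362638 -0.06091012] 33.0333 0.6501199479053074
scene muddler [(0.71, [199.0, 110.0, 212.0, 133.0])]
scene shaker []
scene lid [(0.73, [234.0, 218.0, 296.0, 268.0])]
scene copper_mug [(0.64, [223.0, 138.0, 255.0, 162.0])]
scene tumbler [(0.91, [331.0, 201.0, 362.0, 242.0])]
scene jigger [(0.79, [359.0, 303.0, 387.0, 346.0])]
scene shaker_cap [(0.75, [201.0, 107.0, 208.0, 135.0]), (0.72, [364.0, 265.0, 381.0, 288.0])]
exp end -0.1 202.1875 106.0
exp end 0 202.36 106.0
exp end 0.1 202.56382978723406 106.0
side muddler [(0.46, [192.0, 135.0, 202.0, 156.0])]
side shaker [(0.92, [189.0, 148.0, 210.0, 187.0])]
side lid [(0.96, [230.0, 229.0, 288.0, 269.0])]
side copper_mug [(0.94, [219.0, 157.0, 242.0, 188.0]), (0.4, [297.0, 243.0, 378.0, 319.0])]
side tumbler [(0.72, [321.0, 210.0, 347.0, 244.0])]
side jigger [(0.61, [364.0, 291.0, 380.0, 331.0]), (0.42, [321.0, 207.0, 349.0, 241.0])]
side shaker_cap [(0.58, [358.0, 260.0, 374.0, 277.0])]
exp end -0.1 195.88235294117646 133.0
exp end 0 195.91176470588235 133.0
exp end 0.1 196.31372549019608 133.0
```

```bash
python3 -c "
from workcell import workorder;print(workorder.finish_job())"
```

```text
the job is handed in; nothing more can be done
None
```

Job handed in at about 33 s of the 72 s, verdict not shown: by the last camera masks and force readings the lid lies flat on the strip, the muddler stands foot down in the upright shaker and nothing else moved; I viewed 11 pictures, one over the limit of 10.

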